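Load brass pins from the rocker-gate feeder of a corner press

ROBOT

A 6-joint arm with a two-finger parallel gripper is mounted at the origin on the work surface. World frame = base frame: x ahead of the robot, y to its left, z up, the work surface at z = 0. Lengths are in m, angles in rad, forces in N, time in s.
With the tool pointing down it reaches from about 0.275 to 0.875 m from the base axis. Payload 12.5 kg.
Tool frame: the origin (TCP) lies at the very end of the fingers, on their centre line; the grasp point (between the pads) lies 19 mm behind it; z points along the fingers, y is the line along which they close (so a half turn about z gives the same grasp; the last joint's range is limited). The gripper opens to 85 mm and grips with 20 to 120 N. Pads are 22 mm wide; open, the fingers measure 114 mm over their backs; the gripper's body (76 mm by 85 mm) begins 54 mm behind the grasp point. The pads swing forward as they close: fully open they stand 13 mm farther back than shut.
Start: joints at [1.184, 0.351, 1.652, -0, 1.139, -0.085], TCP at [0.163, 0.525, 0.231] pointing down, gripper open.
Joint ranges: [-2.75, 2.75], [-0.79, 2.1], [0.01, 2.65], [-1.57, 4.71], [0.07, 3.14], [-2.87, 2.87]. Speed limits (rad/s): [2.22, 2.22, 2.79, 3.14, 3.14, 3.14].

INTERFACE

Orientations are given as a 3x3 rotation matrix whose columns are the frame's x, y, z axes.
In Python, from bench import manip gives the robot as it stands. Calls block until the motion is done:
- manip.move_ptp(position, orientation): joint-space move of the TCP to a pose.
- manip.move_l(position, attitude=None, max_speed=0.15): straight line of the TCP; attitude=None keeps the orientation; max_speed is the mean speed in m/s.
- manip.move_j(angles): joint-space move.
- manip.set_gripper(opening, effort=None): opening from 0.0 (shut) to 1.0 (fully open); effort is the grip in N (None keeps the last); returns when the fingers have stopped.
- manip.dwell(seconds).
- manip.inverse_kinematics(position, orientation): joint angles nearest the present ones, or None.
- manip.grab_frame(name): name is "scene" or "top" or "wrist"; returns (picture, depth): 384x512x3 uint8, red, green, blue; 384x512 float32, m along the optical axis (not along the pixel's ray), 0 where there is no reading.
- manip.get_calibration(name): a dict with "camera_matrix" (3x3 intrinsics, pixels), "k1" (the pictures are not rectified: a ray, as slopes to the right and down, at radius r is drawn at 1 + k1 r^2 times it, then the intrinsics apply), "R" (3x3) and "t" (3): a world point X has camera coordinates R X + t. Camera axes: x right, y down, z forward; pixel columns grow to the right and rows downward; lengths in m; the calibration is good to about 2 mm. A picture is of the moment at which its call begins: read the wrist's pose just before it. get_calibration takes no time and is no camera call; for the wrist camera it gives the pose at the moment of the call.
A pose or a line that the arm cannot do raises manip.Unreachable and nothing moves.
- manip.sign_off(): hands the job in; it is judged then, once.
Trained networks look in the newest picture that a camera, given by its name, has taken for a name from the list of things; names that differ only in an ending like _2 or _b are one class to them, and where a whole thing is asked for, a point or a joint stands for the part that bears it (a point fixed in the world has none). Each returns a list of dicts, best first, with "confidence" (0 to 1); they miss things now and then, are a little off and sometimes report something else, mostly with a low value. They report only what shows in the picture. A call takes as long as a camera call.
- manip.look_for(camera, name): "at" ([x, y, z] in m, in world coordinates, good to about 4 mm: the middle of the surface that is visible of it).
Readings, each from a call of its own:
- manip.current_time(): time.
- manip.current_qpos(): joint angles.
- manip.current_joint_vel(): joint speeds.
- manip.current_joint_torque(): joint torques, N m.
- manip.current_ee_pos(): TCP position.
- manip.current_tcp_rot(): TCP orientation.
- manip.current_force(): force on the tool from outside, world axes, zero at the start.
- manip.current_ft_torque(): the same for the moment, N m.
- manip.current_grip_width(): opening from 0.0 (shut) to 1.0 (fully open).
- manip.current_grip_force(): force on a finger pad.
Only numpy, scipy, OpenCV 4.12 (cv2) and the standard library are available. Lean on these libraries where they do the work, as an engineer would, in place of code of your own. Each camera call takes 0.05 s, during which the arm holds its last target. There are 200 camera calls.

TASK

Push the loading slide fully home under the mouth of the pin feeder, then press the red pad of the feeder's rocker down and keep it down until all three brass pins have rolled out under the lifted gate into the slide's tray. Then let the pad come back up so that the gate closes again. Nothing is to be gripped: work with the fingertips, do not touch or pick up the pins, and leave the cup, the cleat and the other things lying about where they are.

Things in the scene. Friction and masses are not known exactly. Their poses are not given: they have to be found in the camera images.
- push_plate (a point): Centre of the near face of the loading slide's blue upright push plate, 59 mm above the work surface. The plate is 70 mm wide (along this frame's y), its top edge is 80 mm and its lower edge 14 mm above the work surface; the near face looks along -x of this frame. Pushing it along this frame's +x moves the slide home. Frame: x = the direction home, y = left, z up; it is the yaw of the whole feeder. Free room of at least 45 mm in front of the face.
- tray_floor (a point): Centre of the inner floor of the slide's open aluminium tray (inside 62 mm along x, 88 mm along y), 41 mm ahead of the push plate's near face. The brown floor slopes down 5 degrees towards -y; the wall at -y rises 33 mm, the side walls 29 mm, the wall at +y (under the chute mouth) 9 mm above this point. Same axes as push_plate. A pin lying in the tray has its centre 5 to 15 mm above this point.
- slide (a joint): Loading slide, m: 0 = fully home against its end stop, tray under the chute mouth; up to 0.095 = drawn out towards -x of its frame. It starts drawn out by 0.05 to 0.09, slides with about 2.5 N of friction and stays where it is left.
- pad_top (a point): Centre of the top of the round red press pad (solid rocker_c2; 40 mm diameter, 8 mm thick) on the tail end of the yellow rocker, about 151 mm above the work surface at rest, facing up and tilted 12 degrees towards the chute mouth. The pad sits on the hinged rocker, so that this point moves and tilts with it. Nothing taller stands within 70 mm of it.
- rocker_axle (a point): Middle of the rocker's axle, which lies level along this frame's x, 121 mm above the work surface; fixed to the feeder. Axes as push_plate: x = slide's direction home, y = uphill along the chute, from the gate towards the red pad. The pad's top centre at rest is 91 mm along +y and 30 mm above it; the gate is 82 mm along -y of it.
- rocker (a joint): Angle of the rocker, rad: 0 = at rest, gate down on the chute; grows as the red pad is pressed down; 0.30 = hard stop, pad 28 mm lower and 5 mm farther from the axle, gate foot 26 mm higher. The pins begin to pass under the gate at about 0.12 to 0.17 and run freely above 0.2. A spring brings it back to 0: about 2.3 N on the pad starts it, 4.5 N holds it at the stop.
- pin1_center (a point): Centre of the first brass pin (20 mm diameter, 50 mm long, 0.12 kg, lying level across the chute, axis along the slide's direction); the one against the gate. When the gate lifts the pins roll down the 12 degree chute by themselves and drop about 12 mm into the tray, in about a second.
- pin2_center (a point): Centre of the second brass pin, same size, behind the first.
- pin3_center (a point): Centre of the third brass pin, same size, behind the second.
- cup: Grey plastic cup on the feeder's base plate, 54 mm across, 60 mm tall; origin under its centre. To be left alone.
- cleat: L-shaped aluminium corner cleat on the feeder's base plate, legs about 50 mm and 22 mm high. To be left alone.
- profile: Offcut of aluminium frame profile, 130 x 48 x 40 mm, loose on the work surface. To be left alone.
- mallet: Mallet with a wooden handle and rubber head, lying on the work surface. To be left alone.
- wrench: Steel wrench lying on the work surface. To be left alone.
- oil: Yellow oil bottle with red cap, 56 mm across, 130 mm tall, standing. To be left alone.
- square: Try square with brown stock and steel blade, lying on the work surface. To be left alone.

How it is judged:
By the outcome, as a careful person would: the job done as asked, in the order asked, and still so for the second after the job is handed in, with the robot touching nothing.
It also fails if it takes over 54 s, if anything falls off the work surface, if the arm or the gripper's body presses on something with over 40 N, if the wrist force passes 120 N, or if a joint passes its speed limit or range.

## Working session

There is one attempt and no reset: what is moved stays moved. The work goes in short steps, each a Python script; the robot and the scene stay as the last script left them, time stands still between calls to the robot, and variables do not carry over. Pictures are saved under pics/ and viewed, at most 10 in all, crops included, and the job is handed in when it is done.

```bash
mkdir -p pics
python3 - <<'E'
from bench import manip
import cv2,numpy as np
ims=[]
for c in ["scene","top"]:
    p,d=manip.grab_frame(c); ims.append(p)
    cv2.imwrite(f"pics/{c}0.png",p[:,:,::-1])
    for n in ["push_plate","tray_floor","pad_top","rocker_axle","pin1_center","pin3_center","cup","cleat","oil","profile","mallet"]:
        r=manip.look_for(c,n)
        print(c,n,[(np.round(q["at"],3).tolist(),round(q["confidence"],2)) for q in r[:3]])
print(manip.current_time())
E
```

```text
scene push_plate [([0.519, -0.081, 0.041], 0.87), ([0.177, -0.275, 0.018], 0.28)]
scene tray_floor [([0.516, -0.084, 0.037], 0.78)]
scene pad_top [([0.577, 0.071, 0.128], 0.61)]
scene rocker_axle [([0.579, 0.009, 0.012], 0.56)]
scene pin1_center []
scene pin3_center [([0.177, -0.277, 0.018], 0.58), ([0.584, 0.037, 0.077], 0.4)]
scene cup [([0.44, 0.05, 0.056], 0.59)]
scene cleat [([0.439, 0.12, 0.032], 0.82)]
scene oil [([0.594, -0.432, 0.076], 0.84), ([0.516, -0.082, 0.036], 0.4)]
scene profile [([0.432, 0.373, 0.032], 0.73)]
scene mallet [([0.179, -0.277, 0.018], 0.86), ([0.584, 0.001, 0.069], 0.2)]
top push_plate [([0.522, -0.08, 0.033], 0.92)]
top tray_floor []
top pad_top [([0.573, 0.068, 0.125], 0.72)]
top rocker_axle [([0.514, 0.003, 0.01], 0.61)]
top pin1_center [([0.57, -0.005, 0.068], 0.49)]
top pin3_center [([0.564, 0.036, 0.074], 0.37)]
top cup [([0.452, 0.045, 0.036], 0.73)]
top cleat [([0.426, 0.107, 0.034], 0.42)]
top oil [([0.568, -0.439, 0.088], 0.86), ([0.524, -0.081, 0.029], 0.44)]
top profile [([0.426, 0.375, 0.033], 0.72)]
top mallet [([0.179, -0.281, 0.028], 0.94), ([0.57, 0.013, 0.076], 0.62)]
1.2
```

View pics/scene0.png

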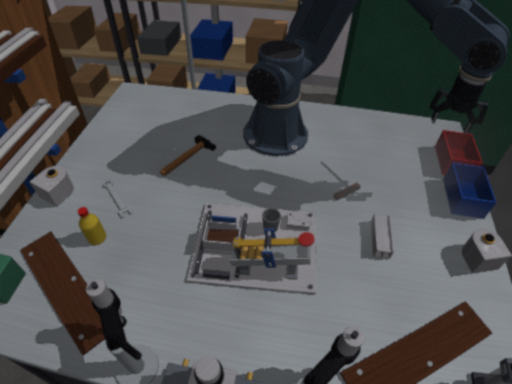

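View pics/top0.png

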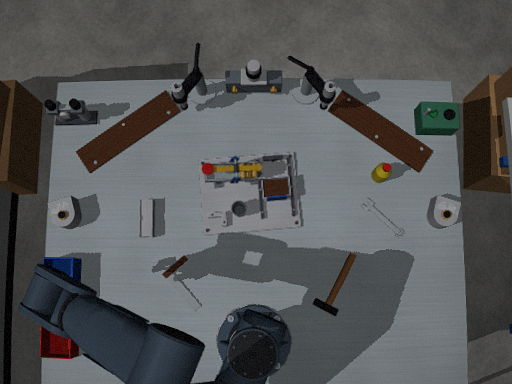

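Both pictures show the feeder with home ≈ world +x: blue plate at top (277,197), red pad at top (208,168), and the cup at (239,209). I'll go above for a close look.

```bash
cat > h.py <<'E'
from bench import manip
import cv2,numpy as np
def down(yaw):  # tool down, tool y along world direction yaw+90deg
    c,s=np.cos(yaw),np.sin(yaw)
    return np.array([[c,s,0],[s,-c,0],[0,0,-1.]])
def cloud(d,cal):
    K=np.array(cal["camera_matrix"]);h,w=d.shape
    u,v=np.meshgrid(np.arange(w),np.arange(h))
    p=cv2.undistortPoints(np.stack([u,v],-1).reshape(-1,1,2).astype(float),K,np.array([cal["k1"],0,0,0.])).reshape(h,w,2)
    X=np.dstack([p*d[...,None],d])
    return (X-np.array(cal["t"]))@np.array(cal["R"])
def snap(c,f=None):
    cal=manip.get_calibration(c);p,d=manip.grab_frame(c)
    if f: cv2.imwrite("pics/"+f,p[:,:,::-1])
    return p,d,cloud(d,cal)
def mask(p,col):
    h=cv2.cvtColor(p,cv2.COLOR_RGB2HSV);H,S,V=cv2.split(h)
    if col=="red": return ((H<8)|(H>172))&(S>150)&(V>60)
    if col=="blue": return (H>100)&(H<125)&(S>120)&(V>30)
E
python3 - <<'E'
from h import *
manip.move_ptp([0.46,-0.0,0.40],down(0))
p,d,X=snap("wrist","w1.png")
for c in("red","blue"):
    m=mask(p,c)&(d>0);n,l,st,ce=cv2.connectedComponentsWithStats(m.astype(np.uint8))
    for i in range(1,n):
        if st[i,4]>60:
            q=X[l==i];print(c,st[i],np.round(np.median(q,0),4),np.round(np.percentile(q,[3,97],axis=0),3).tolist())
for n in ["push_plate","tray_floor","pad_top","pin1_center"]:
    print(n,[(np.round(q["at"],3).tolist(),round(q["confidence"],2)) for q in manip.look_for("wrist",n)[:2]])
print(manip.current_time(),manip.current_ee_pos(),manip.current_qpos())
E
```

```text
red [110  48  35  35 957] [0.5674 0.1478 0.1519] [[0.551, 0.132, 0.148], [0.583, 0.164, 0.156]]
blue [195  27  22  12 156] [0.6074 0.0615 0.1283] [[0.605, 0.049, 0.102], [0.612, 0.074, 0.132]]
blue [202  87  21   7  89] [0.5409 0.0556 0.129 ] [[0.538, 0.043, 0.117], [0.543, 0.068, 0.132]]
blue [287 126  49   7 152] [ 0.4895 -0.0789  0.0803] [[0.485, -0.11, 0.079], [0.492, -0.047, 0.082]]
push_plate [([0.524, -0.083, 0.032], 0.63)]
tray_floor []
pad_top [([0.569, 0.083, 0.128], 0.58)]
pin1_center [([0.571, -0.002, 0.072], 0.76)]
3.6833 [4.60028808e-01 2.85451804e-04 3.99914915e-01] [-1.00633163e-01  5.22586172e-02  1.61000826e+00  2.42855313e-07
  1.47945191e+00  1.46941988e+00]
```

View pics/w1.png

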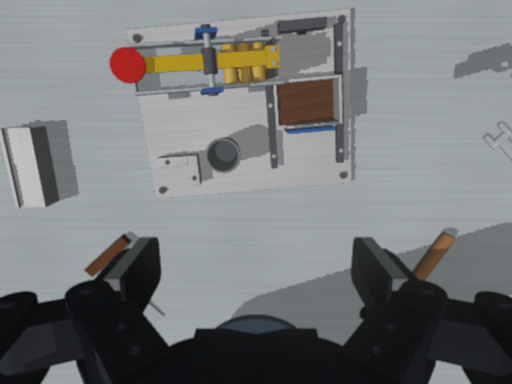

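The wrist picture shows the blue plate's top edge at (311,128), rising slightly to the right, the red pad at (128,65), the brackets at (205,32)/(212,91) and the pins at about (245,62). The yaw is about +4°. Next I'll push the plate with shut fingers, the tool leaning back.

Run:
```python
from h import *
p,d,X=snap("wrist")
m=mask(p,"blue")&(d>0);m[:110]=0;q=X[m];q=q[(q[:,2]>.075)&(q[:,2]<.086)]
vx,vy,x0,y0=cv2.fitLine(q[:,:2].astype(np.float32),cv2.DIST_HUBER,0,.001,.001).ravel()
psi1=-np.arctan(vx/vy)
mr=mask(p,"red")&(d>0);pad=np.median(X[mr],0);ax=np.array([.574,.0585])
psi2=np.arctan2(-(pad[0]-ax[0]),pad[1]-ax[1])
# ring edge of whole picture not needed; average of two
psi=(psi1+psi2)/2;print(np.degrees([psi1,psi2]),x0,y0,pad)
xh=np.array([np.cos(psi),np.sin(psi),0]);yh=np.array([-np.sin(psi),np.cos(psi),0]);zh=np.array([0,0,1.])
t=np.radians(30)
R=np.stack([np.cos(t)*xh+np.sin(t)*zh,-yh,np.sin(t)*xh-np.cos(t)*zh],1)
c=np.array([q[:,0].mean(),(np.percentile(q[:,1],1)+np.percentile(q[:,1],99))/2,0]);print("plate",c)
manip.set_gripper(0.0)
P=c-0.035*xh;P[2]=.15
manip.move_ptp(P,R);P[2]=.056;manip.move_l(P,max_speed=.12)
manip.dwell(.1);f0=np.array(manip.current_force())
s=0;log=[]
while s<.14:
    ds=.005 if s<.065 else .002
    s+=ds;manip.move_l(P+s*xh,max_speed=.06)
    f=(np.array(manip.current_force())-f0)@xh;log.append((round(s,3),round(float(f),1)))
    if f<-12: break
    if manip.current_time()>25: break
print(log,manip.current_time(),manip.current_ee_pos())
np.savez("s.npz",psi=psi,pad=pad,R=R,P=P,s=s,f0=f0)
```

```text
[4.81851831 4.20662255] 0.48922664 -0.07906873 [0.56741908 0.14797355 0.15204652]
plate [ 0.48922663 -0.07907051  0.        ]
[(0.005, 0.3), (0.01, 1.2), (0.015, 1.5), (0.02, 0.7), (0.025, 0.2), (0.03, 1.4), (0.035, 1.0), (0.04, 1.1), (0.045, 0.9), (0.05, 0.9), (0.055, 0.6), (0.06, 0.9), (0.065, 1.1), (0.07, 1.5), (0.072, 0.5), (0.074, 0.8), (0.076, 0.1), (0.078, 0.7), (0.08, 0.8), (0.082, 0.6), (0.084, -5.1), (0.086, -19.9)] 12.3083 [ 0.53805643 -0.07510744  0.05529442]
```

The stop was met at s=0.084 m (force jumped to 20 N). I'll back off and check that the slide is home.

Run:
```python
from h import *
S=np.load("s.npz");psi=float(S["psi"]);xh=np.array([np.cos(psi),np.sin(psi),0]);yh=np.array([-np.sin(psi),np.cos(psi),0])
Q=S["P"]+(S["s"]-.03)*xh;manip.move_l(Q,max_speed=.15)
Q[2]=.2;manip.move_l(Q,max_speed=.3)
pad=S["pad"]
V=pad-.05*yh-.10*xh;V[2]=.36
manip.move_ptp(V,down(psi))
p,d,X=snap("wrist","w2.png")
m=mask(p,"blue")&(d>0);q=X[m];q=q[(q[:,2]>.075)&(q[:,2]<.086)&(q[:,1]<0)]
print("plate",np.median(q,0),len(q))
mr=mask(p,"red")&(d>0);print("pad",np.median(X[mr],0),manip.current_time())
```

```text
plate [ 0.54851323 -0.07510197  0.08050553] 177
pad [0.56765118 0.14844244 0.15178116] 15.2833
```

View pics/w2.png

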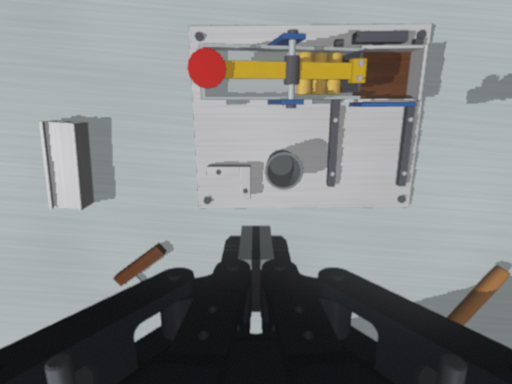

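The slide is home: the tray now lies against the dark end block at (380,37), the plate edge at (382,103), having moved 59 mm. Pins still sit behind the gate at (320,73). Now I'll press the pad.

Run:
```python
from h import *
S=np.load("s.npz");psi=float(S["psi"]);yh=np.array([-np.sin(psi),np.cos(psi),0])
pad=np.array([.5676,.1483,.1518])
P=pad.copy();P[2]=.185;manip.move_ptp(P,down(psi))
P[2]=.160;manip.move_l(P,max_speed=.1);manip.dwell(.1)
f0=np.array(manip.current_force());log=[]
for k in (.010,.020,.024,.026):
    T=pad+yh*.005*k/.028;T[2]-=k
    manip.move_l(T,max_speed=.06)
    f=np.array(manip.current_force())-f0;log.append((k,np.round(f,1).tolist()))
    if f[2]>15: break
print(log)
manip.dwell(2.0)
p1,_,_=snap("scene");p2,_,_=snap("top")
a=cv2.resize(p1[190:300,170:330],None,fx=3,fy=3,interpolation=2)
b=cv2.resize(p2[140:240,190:310],(480,330),interpolation=2)[:, :310]
b=cv2.resize(p2[145:215,225:310],(320,330),interpolation=2)
cv2.imwrite("pics/h.png",np.hstack([a,b])[:,:,::-1])
for c in("scene","top"):
    print(c,[[(np.round(q["at"],3).tolist(),round(q["confidence"],2)) for q in manip.look_for(c,n)[:4]] for n in("pin1_center",)])
print(manip.current_time(),np.array(manip.current_force())-f0,manip.current_ee_pos())
```

```text
[(0.01, [-0.1, -0.4, -0.5]), (0.02, [-0.7, -0.4, 4.4]), (0.024, [1.4, -0.2, 3.5]), (0.026, [2.2, -2.6, 4.3])]
scene [[([0.589, -0.102, 0.044], 0.48)]]
top [[([0.589, -0.105, 0.045], 0.38)]]
20.1 [ 2.55219137 -1.02867609  5.17442605] [0.56727945 0.15294923 0.12582049]
```

View pics/h.png

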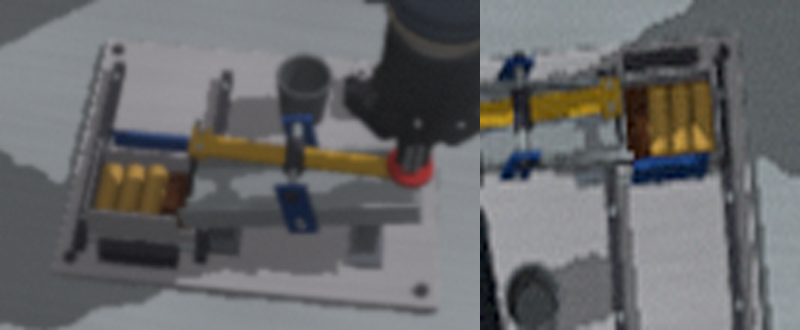

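Both views show all three pins in the tray (scene crop x 100–165, y 185; top crop x 650–710, y 118) and the chute empty. I'll let the pad up slowly.

Run:
```python
from h import *
P=np.array(manip.current_ee_pos());P[2]=.160
manip.move_l(P,max_speed=.05);P[2]=.26;manip.move_l(P,max_speed=.2)
S=np.load("s.npz");psi=float(S["psi"])
manip.move_ptp([.46,.10,.38],down(psi));manip.dwell(.3)
p,d,X=snap("wrist","w3.png")
mr=mask(p,"red")&(d>0);print("pad",np.median(X[mr],0))
q=X[mask(p,"blue")&(d>0)];q=q[(q[:,2]>.075)&(q[:,2]<.086)&(q[:,1]<0)];print("plate",np.median(q,0))
print(manip.current_time())
```

```text
pad [0.56749792 0.14857194 0.15186549]
plate [ 0.54862288 -0.0741948   0.08038492]
22.65
```

View pics/w3.png

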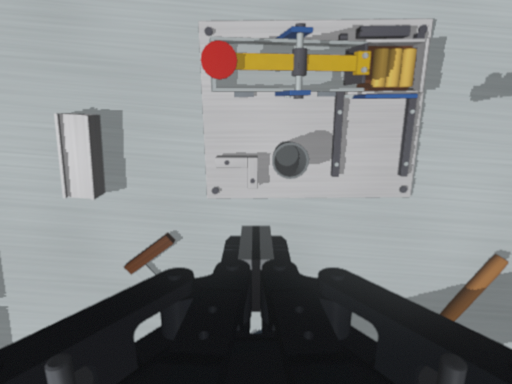

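The three pins are in the tray at (392,68), the pad is back at its rest height (z = 0.152 m), the slide is still home, and the cup and cleat are unmoved.

```bash
python3 -c "
from bench import manip
print(manip.sign_off())"
```

```text
the job is handed in; nothing more can be done
None
```

The job is done and handed in at about 23 s: the slide is home, all three pins are in its tray, the pad is back up at its rest height with the gate closed, and the cup and cleat are where they were.

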